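Rack the pinch rollers by diameter

ROBOT

A 7-joint arm with a two-finger parallel gripper is mounted at the origin on a cart in front of the work surface, level with it; the furniture and walls round the work are solid. World frame = base frame: x ahead of the robot, y to its left, z up, the work surface at z = 0. Lengths are in m, angles in rad, forces in N, time in s.
With the tool pointing down it reaches from about 0.425 to 0.875 m from the base axis. Payload 4.7 kg.
Tool frame: the origin (TCP) lies midway between the tips of the shut fingers; the grasp point (between the pads) lies 19 mm behind it; z points along the fingers, y is the line along which they close (so a half turn about z gives the same grasp; the last joint's range is limited). The gripper opens to 87 mm and grips with 3 to 60 N. Pads are 19 mm wide; open, the fingers measure 117 mm over their backs; the gripper's body (75 mm by 190 mm) begins 51 mm behind the grasp point.
Start: joints at [1.218, 0.321, -0.07, 1.45, 0.023, 1.371, -0.057], TCP at [0.233, -0.607, 0.223] pointing down, gripper open.
Joint ranges: [-2.86, 2.86], [-0.3, 2.09], [-1.38, 1.24], [0.06, 2.45], [-1.56, 4.7], [0.09, 2.05], [-2.69, 2.69]. Speed limits (rad/s): [2.57, 2.57, 3.14, 3.14, 3.14, 3.14, 3.14].

INTERFACE

Orientations are given as a rotation vector (axis times angle).
In Python, from bench import ctrl gives the robot as it stands. The module is installed in compiled form; this text tells all that it offers.
- The arm moves only by the shell command python3 -m handwheel 'ROWS' [FORCE]. ROWS is JSON, a list of rows, each a list of 7 numbers: the finger opening in m, from 0 to 0.087, then the shift along the tool's x, y, z in m, then the turn, a rotation vector about the tool's x, y, z in degrees. A call has 1 to 12 rows; each row shifts and turns the commanded pose from where the row before left it, along the tool's axes as they then stand; what a row does not reach is not made up. A row lasts 1/8 s, in which the tool goes at most 62.5 mm and 10.7 degrees, less where a joint would pass 70% of its speed; a pose out of reach is approached as far as the arm can. A call is refused whole if a number of a shift passes 0.0625 or a number of a turn 10.7, either way. A call with a gripper value outside its range is refused whole. The fingers move at their own pace and stop on an object; FORCE is the grip in N (left out, the last holds). Time passes only in rows, so rows that do not move let the fingers close. It gives the time, the measured TCP pose, the force, the opening and the grip force at its end, in the units of the state.
- ctrl.get_state(): the state, without advancing time (a new reading comes with each control period).
- ctrl.get_image(name): name is "scene" or "side" or "wrist"; returns (picture, depth): 384x512x3 uint8, blue, green, red; 384x512 float32, m along the optical axis (not along the pixel's ray), 0 where there is no reading.
- ctrl.camera_info(name): a dict with "intrinsics" (3x3 intrinsics, pixels), "R" (3x3) and "t" (3): a world point X has camera coordinates R X + t. Camera axes: x right, y down, z forward; pixel columns grow to the right and rows downward; lengths in m; the calibration is good to about 2 mm. A picture is of the moment at which its call begins: read the wrist's pose just before it. camera_info takes no time and is no camera call; for the wrist camera it gives the pose at the moment of the call.
- ctrl.close_job(): hands the job in; it is judged then, once.
The state is a dict: "time": time; "joint_positions": joint angles; "qd": joint speeds; "joint_torque": joint torques, N m; "position": TCP position; "tool_rot": TCP orientation; "ft_force": force on the tool from outside, world axes, zero at the start; "torque": the same for the moment, N m; "grip_width": opening from 0.0 (shut) to 1.0 (fully open); "grip_force": force on a finger pad.
Only numpy, scipy, OpenCV 4.12 (cv2) and the standard library are available. Lean on these libraries where they do the work, as an engineer would, in place of code of your own. Each camera call takes 0.05 s, during which the arm holds its last target. There are 200 camera calls.

TASK

Put the four green pinch rollers away on the roller rail in order of diameter, one in each black V-saddle: the thinnest at the end whose plate shows the small green disc, then ever thicker up to the thickest at the end with the large disc. Lay each roller down gently, without dropping it, so that both bare ends of its steel shaft rest at the bottom of the saddle's two V-notches and the rubber hangs free between the cheeks. Leave the caliper where it lies.

Things in the scene. Friction and masses are not known exactly. Their poses are not given: they have to be found in the camera images.
- roller_26: The thinnest pinch roller: dark green rubber sleeve 26 mm in diameter and 64 mm long, on a bare steel shaft 12 mm in diameter and 120 mm long standing out 28 mm at either end. Starts lying on the table. Origin at the middle of its axis (13 mm above the table as it lies); its x axis runs along the shaft. It can roll.
- roller_34: The second thinnest pinch roller: dark green rubber sleeve 34 mm in diameter and 64 mm long, on a bare steel shaft 12 mm in diameter and 120 mm long standing out 28 mm at either end. Starts lying on the table. Origin at the middle of its axis (17 mm above the table as it lies); its x axis runs along the shaft. It can roll.
- roller_42: The second thickest pinch roller: dark green rubber sleeve 42 mm in diameter and 64 mm long, on a bare steel shaft 12 mm in diameter and 120 mm long standing out 28 mm at either end. Starts lying on the table. Origin at the middle of its axis (21 mm above the table as it lies); its x axis runs along the shaft. It can roll.
- roller_50: The thickest pinch roller: dark green rubber sleeve 50 mm in diameter and 64 mm long, on a bare steel shaft 12 mm in diameter and 120 mm long standing out 28 mm at either end. Starts lying on the table. Origin at the middle of its axis (25 mm above the table as it lies); its x axis runs along the shaft. It can roll.
- saddle_a: One of four like black V-saddles, fixed in a row on a flat rail (letters in no order). Origin: centre of its underside, 10 mm above the table. A roller's shaft lies along its x axis; the row runs along its y. Two cheeks 10 mm thick and 44 mm wide, inner faces at x = +-41 mm, have 90-degree V-notches open at the top: mouth 33 mm wide, 51.5 mm, bottom 35.5 mm above the origin.
- saddle_b: Another V-saddle, just like saddle_a. A seated roller has its two bare shaft ends in the two Vs, its rubber between the cheeks (9 mm to spare at either end) and its axis 44 mm above the saddle's origin, 54 mm above the table. The foot between the cheeks is 6 mm high.
- saddle_c: Another V-saddle, just like saddle_a. Neighbouring saddles stand 72 to 88 mm apart, centre to centre, so between the two thickest rollers there may be only 26 mm for a finger.
- saddle_d: Another V-saddle, just like saddle_a. Behind the rail a control panel leans towards the robot on a post (fixed: its near edge at x = 0.64 m, y from -0.35 to 0 m, from 0.19 m above the table upwards): carry things past in front of it, and keep the gripper and wrist out of it.
- small_plate: White plate 96 x 54 x 3 mm with a small green disc (18 mm across), fixed on the rail beyond either end of the row: the end for the thinnest roller. Origin: centre of its underside, 10 mm above the table, in line with the row; the saddles are about 55, 135, 215 and 295 mm from it. A like plate with a large green disc (44 mm across) marks the other end.
- caliper: Bystander: a digital caliper, 220 mm long, 72 mm over the jaws, lying flat on the table at the left. Origin near its middle, on the table; its beam runs along its y axis.
Mind the look-alikes: they are no part of the job. Leave any blue look-alike of the roller_26 alone.

How it is judged:
By the outcome, as a careful person would: the job done as asked, in the order asked, and still so for the second after the job is handed in, with the robot touching nothing.
It also fails if it takes over 128 s, if anything falls off the work surface, if the arm or the gripper's body presses on something with over 40 N, if the wrist force passes 120 N, or if a joint passes its speed limit or range.

## Working session

There is one attempt and no reset: what is moved stays moved. The work goes in short steps, Python scripts to look and compute and a shell command to move; the robot and the scene stay as the last step left them, time stands still between calls to the robot, and variables do not carry over. Pictures are saved under pics/ and viewed, at most 14 in all, crops included, and the job is handed in when it is done.

```bash
mkdir -p pics; cat > h.py <<'E'
import numpy as np, cv2
from scipy.spatial.transform import Rotation as Ro
from bench import ctrl
def snap(n,f):
    i=ctrl.camera_info(n); p,d=ctrl.get_image(n); cv2.imwrite(f'pics/{f}.png',p)
    np.savez(f'pics/{f}.npz',p=p,d=d,K=i['intrinsics'],R=i['R'],t=i['t']); return p,d
def load(f): return np.load(f'pics/{f}.npz')
def w(f,u,v,z=None):
    L=load(f) if isinstance(f,str) else f
    K,R,t=map(np.array,(L['K'],L['R'],L['t']))
    r=np.linalg.inv(K)@np.array([u,v,1.]); c=-R.T@t; rw=R.T@r
    s=L['d'][int(round(v)),int(round(u))] if z is None else (z-c[2])/rw[2]
    return c+s*rw
E
python3 - <<'E'
from h import *
for n in('scene','side','wrist'):
    snap(n,n+'0'); i=ctrl.camera_info(n); print(n,-i['R'].T@i['t'],i['R'][2])
s=ctrl.get_state();print(s)
a=[cv2.imread(f'pics/{n}0.png') for n in('scene','side')]
E
```

```text
scene [-0.00389997  1.10271599  0.92279789] [ 0.38195208 -0.71573899 -0.58466255]
side [ 0.20450855 -1.44653781  0.82406097] [ 0.23028836  0.85984016 -0.4556777 ]
wrist [ 0.30607457 -0.57852084  0.38401259] [-0.26711246 -0.10103858 -0.95835387]
{'time': 0.15, 'joint_positions': array([ 1.21810795,  0.32166218, -0.07008578,  1.45137398,  0.0226247 ,
        1.37077157, -0.05689011]), 'qd': array([-1.01564783e-03, -3.53509125e-03,  9.53298502e-04, -2.86863777e-03,
       -5.53951061e-04, -2.78526441e-04, -1.23705174e-06]), 'joint_torque': array([ 3.04503847e-04, -4.91795433e+01, -4.04271651e-01, -3.12879181e+01,
       -6.38177572e-02,  4.04499786e-02,  8.16232910e-05]), 'position': array([ 0.23290931, -0.60641172,  0.22171706]), 'tool_rot': array([-3.08753982e+00, -5.72735007e-01,  5.73788688e-04]), 'ft_force': array([ 0.35557753, -0.8079121 , -0.34340856]), 'torque': array([-0.0050381 ,  0.00950676,  0.00131008]), 'grip_force': 0.0, 'grip_width': 1.000523224957944}
```

View pics/scene0.png

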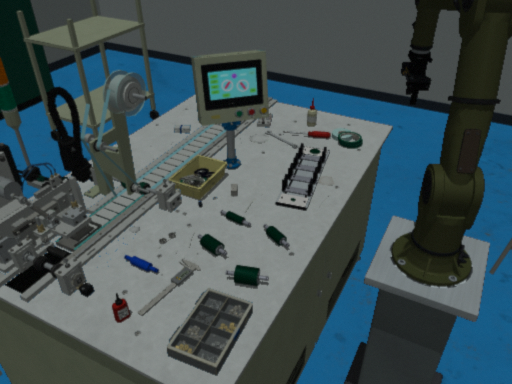

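View pics/side0.png

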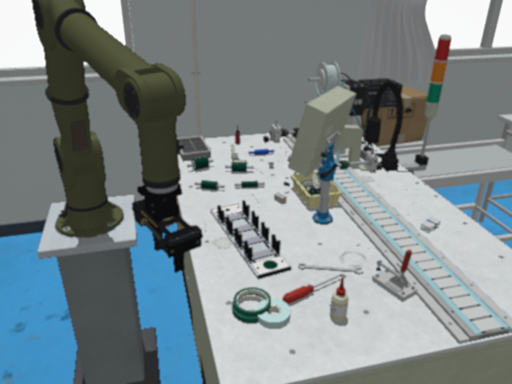

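The scene view shows green rollers at about (236,218), (276,235), (212,245) and (247,275). The blue look-alike is at (141,264), the caliper at (170,287), and the rail runs from (293,198) to (318,150). The side view agrees and shows the disc on the rail's near plate at (268,266).

```bash
python3 - <<'E'
from h import *
L=load('scene0')
for n,(u,v) in dict(A=(236,218),B=(276,235),C=(212,245),D=(247,275),blue=(141,264),plate1=(293,199),plate2=(316,151)).items(): print(n,w(L,u,v).round(3))
p=L['p']; a=cv2.resize(p[200:295,190:300],None,fx=3.6,fy=3.6,interpolation=2); b=cv2.resize(p[138:214,260:350],None,fx=4.3,fy=4.5,interpolation=2)
c=np.zeros((345,800,3),np.uint8); c[:342,:396]=a; c[:342,400:787]=b[:342]; cv2.imwrite('pics/c1.png',c)
E
```

```text
A [0.586 0.123 0.022]
B [0.432 0.147 0.03 ]
C [0.576 0.282 0.036]
D [0.423 0.348 0.043]
blue [0.72  0.432 0.023]
plate1 [ 0.473 -0.074  0.009]
plate2 [ 0.523 -0.414  0.013]
```

View pics/c1.png

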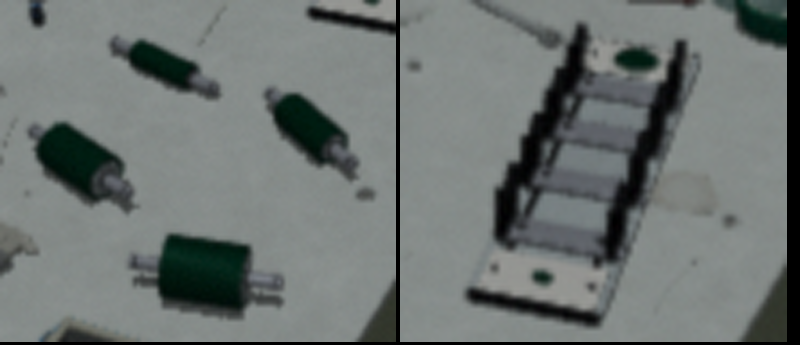

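Candidates in the scene view:
- A (236,218), thinnest: roller_26
- B (276,235): roller_34
- C (212,245): roller_42
- D (247,275), thickest: roller_50
- Blue look-alike (141,264): leave it

The crop confirms A<B<C<D. It also shows the small disc at the near rail end (293,198) and the large disc at the far end (316,151). Next I look at the rail with the wrist camera.

```bash
cat >> h.py <<'E'
def go(x,y,z,yaw):
    s=ctrl.get_state(); R=Ro.from_rotvec(s['tool_rot']); X=R.apply([1,0,0]); y0=np.degrees(np.arctan2(X[1],X[0]))
    d=R.inv().apply(np.array([x,y,z])-s['position'])
    print('t%.1f yaw %.2f down %s pos %s'%(s['time'],y0,R.apply([0,0,1]).round(4),s['position'].round(4)),'| shift',d.round(4),'turn',round((y0-yaw+90)%180-90,2),'full',round((y0-yaw+180)%360-180,1), 'f',s['ft_force'].round(1),'g',round(s['grip_width']*.087,4),s['grip_force'])
E
python3 -c "
from h import *
print(load('wrist0')['K'])
go(.5,-.24,.3,8)"
```

```text
[[342.22547438   0.         249.56216759]
 [  0.         342.22547438 188.90713007]
 [  0.           0.           1.        ]]
t0.1 yaw 21.02 down [-6.0e-04  1.3e-03 -1.0e+00] pos [ 0.2329 -0.6064  0.2217] | shift [ 0.3807 -0.2464 -0.078 ] turn 13.02 full 13.0 f [ 0.4 -0.8 -0.3] g 0.087 0.0
```

```bash
python3 -m handwheel '[[0.087,0,0,-0.04,0,0,0],[0.087,0,0,-0.038,0,0,0],[0.087,0.0476,-0.0308,0,0,0,0],[0.087,0.0476,-0.0308,0,0,0,0],[0.087,0.0476,-0.0308,0,0,0,0],[0.087,0.0476,-0.0308,0,0,0,0],[0.087,0.0476,-0.0308,0,0,0,0],[0.087,0.0476,-0.0308,0,0,0,0],[0.087,0.0476,-0.0308,0,0,0,0],[0.087,0.0476,-0.0308,0,0,0,0],[0.087,0,0,0,0,0,6.5],[0.087,0,0,0,0,0,6.5]]' && python3 -m handwheel '[[0.087,0,0,0,0,0,0],[0.087,0,0,0,0,0,0]]' && python3 -c "
from h import *
go(.5,-.24,.3,8)
p,d=snap('wrist','rail'); cv2.imwrite('pics/rail_big.png',cv2.resize(p,(784,588),interpolation=2))"
```

```text
time: 1.65
position: [0.5005, -0.2391, 0.3001]
tool_rot: [-3.134, -0.217, 0.001]
ft_force: [-0.4, -0.7, 0.0]
grip_width: 0.996
grip_force: 0.0
time: 1.9
position: [0.5, -0.2403, 0.3004]
tool_rot: [-3.134, -0.222, 0.0]
ft_force: [-0.6, -0.0, 0.2]
grip_width: 0.997
grip_force: 0.0
t1.9 yaw 8.11 down [-3.e-04  1.e-04 -1.e+00] pos [ 0.5    -0.2403  0.3004] | shift [ 0.     -0.0003  0.0004] turn 0.11 full 0.1 f [-0.6 -0.   0.2] g 0.0868 0.0
```

View pics/rail_big.png

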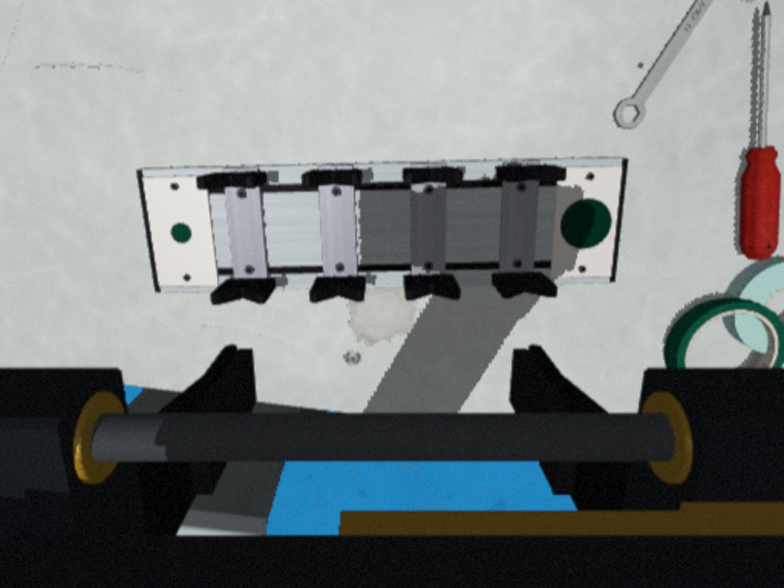

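The wrist view shows the small disc at (181,233) and the large disc at (586,223). The four saddles' foot screws are near (241,191)/(249,268), (336,191)/(340,267), (429,190)/(428,267) and (521,187)/(517,264), in enlarged pixels.

```bash
python3 - <<'E'
from h import *
L=load('rail'); k=512/784
S=[((241,191),(249,268)),((336,191),(340,267)),((429,190),(428,267)),((521,187),(517,264))]
for a,b in S:
    P=[w(L,q[0]*k,q[1]*k,.016) for q in(a,b)]; D=[w(L,q[0]*k,q[1]*k)[2] for q in(a,b)]
    m=(P[0]+P[1])/2; v=P[0]-P[1]; print(m.round(4),np.degrees(np.arctan2(v[1],v[0])).round(1),'len',np.linalg.norm(v).round(4),'depth z',np.round(D,4))
for q in((181,233),(586,223)): print('disc',w(L,q[0]*k,q[1]*k,.013).round(4),w(L,q[0]*k,q[1]*k).round(4))
# cheek tops: points by depth with z in .055-.065
h,ww=L['d'].shape; u,v=np.meshgrid(np.arange(ww),np.arange(h)); d=L['d']
K,R,t=L['K'],L['R'],L['t']; c=np.stack([(u-K[0,2])/K[0,0]*d,(v-K[1,2])/K[1,1]*d,d],-1); W=(c-t)@R
m=(W[...,2]>.05)&(W[...,2]<.07)&(v<215)&(d>0)
n,lab,st,ce=cv2.connectedComponentsWithStats(m.astype(np.uint8))
for i in range(1,n):
    if st[i,4]>15: q=W[lab==i]; print(st[i,4],ce[i].round(0),q.mean(0).round(4),q.min(0).round(4),q.max(0).round(4))
# check via scene
L=load('scene0'); print('scene small disc', w(L,293,199))
np.save('pics/W.npy',W)
E
```

```text
[ 0.4815 -0.1238  0.016 ] 9.7 len 0.0669 depth z [0.0192 0.019 ]
[ 0.4932 -0.2029  0.016 ] 9.7 len 0.066 depth z [0.0181 0.019 ]
[ 0.5046 -0.2799  0.016 ] 8.8 len 0.0668 depth z [0.0197 0.0177]
[ 0.5181 -0.3564  0.016 ] 9.4 len 0.0666 depth z [0.019  0.0194]
disc [ 0.4707 -0.0681  0.013 ] [ 0.4708 -0.0683  0.0136]
disc [ 0.5286 -0.4139  0.013 ] [ 0.5287 -0.4135  0.0138]
134 [336. 113.] [ 0.5626 -0.3326  0.0572] [ 0.5566 -0.3435  0.05  ] [ 0.5683 -0.3255  0.0638]
150 [361. 113.] [ 0.5669 -0.361   0.0573] [ 0.561  -0.3705  0.0501] [ 0.5726 -0.3522  0.0638]
123 [270. 115.] [ 0.5501 -0.2576  0.0577] [ 0.5446 -0.267   0.0501] [ 0.5552 -0.2496  0.0629]
146 [294. 114.] [ 0.5545 -0.2844  0.057 ] [ 0.5486 -0.2929  0.0501] [ 0.5603 -0.2748  0.0628]
133 [161. 117.] [ 0.5293 -0.1316  0.0572] [ 0.5232 -0.1389  0.05  ] [ 0.5348 -0.1208  0.0643]
143 [204. 116.] [ 0.5376 -0.1818  0.0572] [ 0.5317 -0.1912  0.0501] [ 0.5433 -0.1734  0.0631]
122 [228. 116.] [ 0.5419 -0.2086  0.0578] [ 0.5357 -0.2166  0.0503] [ 0.5474 -0.2     0.0635]
154 [136. 118.] [ 0.5245 -0.1036  0.0572] [ 0.5182 -0.113   0.0501] [ 0.5299 -0.0947  0.0633]
126 [293. 190.] [ 0.4645 -0.3     0.057 ] [ 0.4578 -0.3084  0.05  ] [ 0.4697 -0.2908  0.0631]
127 [332. 189.] [ 0.4725 -0.3478  0.0568] [ 0.4664 -0.3583  0.0501] [ 0.478  -0.3406  0.0628]
145 [356. 188.] [ 0.4771 -0.376   0.0567] [ 0.4706 -0.3851  0.0501] [ 0.4824 -0.3674  0.0627]
130 [208. 191.] [ 0.4474 -0.1963  0.0569] [ 0.4405 -0.2054  0.05  ] [ 0.4526 -0.1882  0.0632]
121 [231. 191.] [ 0.4519 -0.224   0.0574] [ 0.4452 -0.2319  0.0502] [ 0.4568 -0.2144  0.0633]
114 [270. 190.] [ 0.46   -0.2721  0.0575] [ 0.4534 -0.2814  0.0505] [ 0.4649 -0.2648  0.0629]
136 [145. 193.] [ 0.4342 -0.118   0.057 ] [ 0.4282 -0.1263  0.0503] [ 0.44   -0.1096  0.0629]
121 [168. 192.] [ 0.4393 -0.1463  0.057 ] [ 0.4324 -0.1538  0.0505] [ 0.4442 -0.1352  0.0633]
scene small disc [ 0.47262676 -0.07380849  0.00910405]
```

```bash
python3 -c "
from h import *
p=load('rail')['p'][95:205,85:415]; cv2.imwrite('pics/c2.png',cv2.convertScaleAbs(cv2.resize(p,None,fx=2.42,fy=2.42,interpolation=2),alpha=2,beta=20))"
```

```text
(no output)
```

View pics/c2.png

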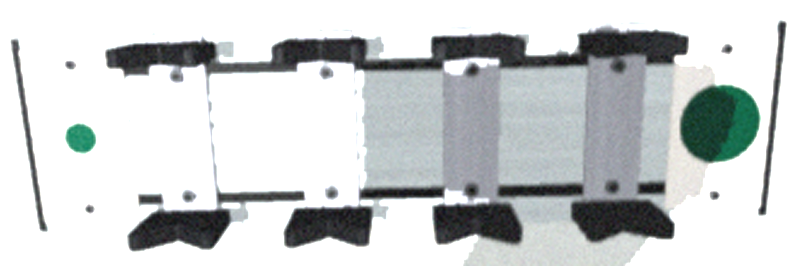

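The crop confirms four open V-saddles in a row, with the small disc at the left end and the large one at the right. From the depth of the tooth tops, the saddle centres are about S1 (.482,-.1245), S2 (.494,-.203), S3 (.5065,-.279) and S4 (.519,-.355). The shaft angle is about 9.5° and the tops are at z≈.06. Next I look at the rollers.

```bash
python3 -c "
from h import *
go(.53,.235,.32,8)"
```

```text
t1.9 yaw 8.08 down [-2.e-04  0.e+00 -1.e+00] pos [ 0.5    -0.2403  0.3004] | shift [ 0.0965 -0.4664 -0.0196] turn 0.08 full 0.1 f [-0.2 -0.5  0.4] g 0.0872 0.0
```

```bash
python3 -m handwheel '[[0.087,0.0097,-0.0466,-0.002,0,0,0],[0.087,0.0097,-0.0466,-0.002,0,0,0],[0.087,0.0097,-0.0466,-0.002,0,0,0],[0.087,0.0097,-0.0466,-0.002,0,0,0],[0.087,0.0097,-0.0466,-0.002,0,0,0],[0.087,0.0097,-0.0466,-0.002,0,0,0],[0.087,0.0097,-0.0466,-0.002,0,0,0],[0.087,0.0097,-0.0466,-0.002,0,0,0],[0.087,0.0097,-0.0466,-0.002,0,0,0],[0.087,0.0097,-0.0466,-0.002,0,0,0],[0.087,0,0,0,0,0,0],[0.087,0,0,0,0,0,0]]' | tail -3&& python3 -c "
from h import *
go(.53,.235,.32,8)
p,d=snap('wrist','rol'); cv2.imwrite('pics/rol_big.png',cv2.resize(p,(784,588),interpolation=2))"
```

```text
ft_force: [0.9, -0.6, 0.1]
grip_width: 0.999
grip_force: 0.0
t3.5 yaw 8.03 down [-4.e-04 -8.e-04 -1.e+00] pos [0.5314 0.234  0.3202] | shift [-0.0013 -0.0011  0.0002] turn 0.03 full 0.0 f [ 0.9 -0.6  0.1] g 0.0869 0.0
```

View pics/rol_big.png

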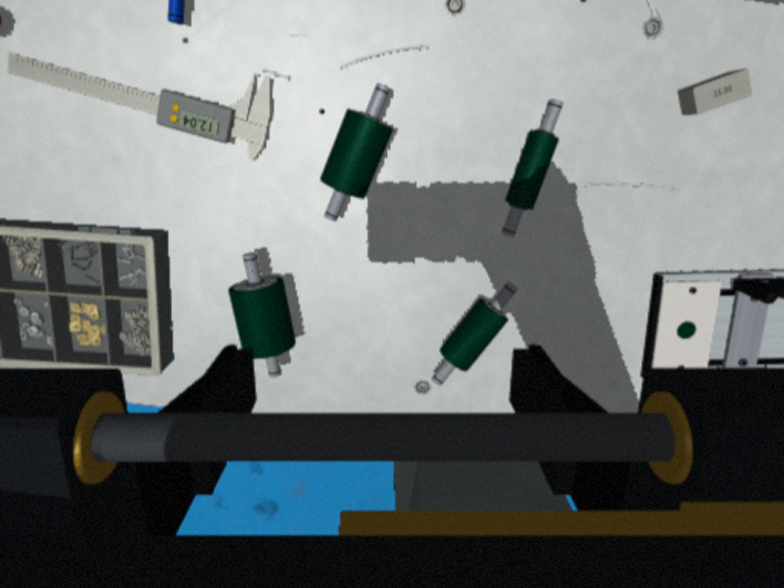

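Shaft ends in the enlarged wrist view:
- roller_26: (554,103)–(509,233)
- roller_34: (511,287)–(438,381)
- roller_42: (383,87)–(330,217)
- roller_50: (250,256)–(276,373)

The blue one is at (177,10).

```bash
python3 - <<'E'
from h import *
from scipy.optimize import least_squares
L=load('rol'); k=512/784
S={26:((554,103),(509,233)),34:((511,287),(438,381)),42:((383,87),(330,217)),50:((250,256),(276,373))}
def cloud(f):
    L=load(f); d=L['d']; h,ww=d.shape; u,v=np.meshgrid(np.arange(ww),np.arange(h)); K,R,t=L['K'],L['R'],L['t']
    c=np.stack([(u-K[0,2])/K[0,0]*d,(v-K[1,2])/K[1,1]*d,d],-1); return (c-t)@R, L['p'].astype(int)
for D,(a,b) in S.items():
    P=[w(L,q[0]*k,q[1]*k,D/2000) for q in(a,b)]; m=(P[0]+P[1])/2; v=P[0]-P[1]; an=np.arctan2(v[1],v[0])
    print(D,'ends',m.round(4),np.degrees(an).round(1),'len',np.linalg.norm(v).round(4))
    for f in('rol','scene0'):
        W,p=cloud(f); g=(p[...,1]>p[...,2]+15)&(p[...,1]>p[...,0]+5)&(np.hypot(*(W[...,:2]-m[:2]).transpose(2,0,1))<.055)&(W[...,2]>.004); Q=W[g]
        def r(x):
            s,c=np.sin(x[3]),np.cos(x[3]); return np.hypot(-(Q[:,0]-x[0])*s+(Q[:,1]-x[1])*c,Q[:,2]-x[2])-D/2000
        o=least_squares(r,[*m[:2],D/2000,an],loss='soft_l1',f_scale=.002).x
        al=(Q[:,:2]-o[:2])@[np.cos(o[3]),np.sin(o[3])]; mid=(np.percentile(al,2)+np.percentile(al,98))/2
        print('  ',f,len(Q),'fit axis pt',(o[:2]+mid*np.array([np.cos(o[3]),np.sin(o[3])])).round(4),'z',o[2].round(4),np.degrees(o[3]).round(1),'len',np.ptp(np.percentile(al,[2,98])).round(3),'top z',np.percentile(Q[:,2],95).round(4))
go(.53,.235,.32,8)
E
```

```text
26 ends [0.5962 0.1115 0.013 ] -7.3 len 0.1152
   rol 758 fit axis pt [0.5972 0.1121] z 0.0127 -8.3 len 0.059 top z 0.0266
   scene0 97 fit axis pt [0.5962 0.1118] z 0.0114 -8.4 len 0.058 top z 0.0262
34 ends [0.4383 0.1328 0.017 ] -26.0 len 0.1156
   rol 946 fit axis pt [0.4401 0.1339] z 0.0166 -26.9 len 0.061 top z 0.0342
   scene0 137 fit axis pt [0.4379 0.1346] z 0.0153 -27.4 len 0.06 top z 0.034
42 ends [0.5886 0.2647 0.021 ] -15.5 len 0.1171
   rol 1542 fit axis pt [0.5893 0.2654] z 0.0207 -15.4 len 0.06 top z 0.0425
   scene0 192 fit axis pt [0.5872 0.2656] z 0.0195 -15.6 len 0.06 top z 0.0423
50 ends [0.4326 0.3308 0.025 ] 16.3 len 0.1158
   rol 1450 fit axis pt [0.4342 0.3327] z 0.0247 15.9 len 0.06 top z 0.0502
   scene0 331 fit axis pt [0.432  0.3325] z 0.0234 14.7 len 0.059 top z 0.0501
t3.5 yaw 7.93 down [-1.0e-04 -1.1e-03 -1.0e+00] pos [0.5317 0.2332 0.3203] | shift [-0.0015 -0.002   0.0003] turn -0.07 full -0.1 f [ 0.6 -0.7 -0.2] g 0.087 0.0
```

All four rollers are fitted consistently from two views. I start with roller_50.

```bash
python3 -m handwheel '[[0.087,-0.028,-0.035,0.025,0,0,-3.8],[0.087,-0.028,-0.035,0.025,0,0,-3.8],[0.087,-0.0275,-0.034,0.03,0,0,0],[0.087,0,0,0.04,0,0,0],[0.087,0,0,0.04,0,0,0],[0.087,0,0,0.04,0,0,0],[0.087,0,0,0,0,0,0],[0.087,0,0,0,0,0,0]]' 20 | tail -3&& python3 -c "
from h import *
go(.433,.3322,.006,15.5)"
```

```text
ft_force: [-0.2, -0.5, 0.5]
grip_width: 1.001
grip_force: 0.0
t4.5 yaw 15.53 down [ 1.9e-03  8.0e-04 -1.0e+00] pos [0.4297 0.3192 0.1221] | shift [ 0.0064 -0.0116  0.1161] turn 0.03 full 0.0 f [-0.2 -0.5  0.5] g 0.0871 0.0
```

```bash
python3 -m handwheel '[[0.087,0.0064,-0.0116,0,0,0,0],[0.087,0,0,0.035,0,0,0],[0.087,0,0,0.035,0,0,0],[0.087,0,0,0.025,0,0,0],[0.087,0,0,0.015,0,0,0],[0.087,0,0,0.006,0,0,0],[0.087,0,0,0,0,0,0],[0.04,0,0,0,0,0,0],[0.04,0,0,0,0,0,0],[0.04,0,0,0,0,0,0],[0.04,0,0,0,0,0,0],[0.04,0,0,0,0,0,0]]' 20 && python3 -m handwheel '[[0.04,0,0,0,0,0,0],[0.04,0,0,0,0,0,0]]' |tail -2 && python3 -c "
from h import *
go(.433,.3322,.156,15.5)"
```

```text
time: 6.0
position: [0.4315, 0.3322, 0.0046]
tool_rot: [3.112, 0.427, 0.0]
ft_force: [-0.4, 0.3, 0.1]
grip_width: 0.567
grip_force: 20.0
grip_width: 0.563
grip_force: 20.0
t6.2 yaw 15.61 down [ 1.e-04 -3.e-04 -1.e+00] pos [0.4315 0.3322 0.0046] | shift [ 0.0014  0.0004 -0.1514] turn 0.11 full 0.1 f [-0.2 -1.4  0.5] g 0.049 19.99759577214718
```

```bash
python3 -m handwheel '[[0.04,0,0,-0.01,0,0,0],[0.04,0,0,-0.03,0,0,0],[0.04,0,0,-0.055,0,0,0],[0.04,0,0,-0.055,0,0,0],[0.04,0,0,0,0,0,3],[0.04,0,0,0,0,0,3.1],[0.04,0,0,0,0,0,0]]' 20 && python3 -c "
from h import *
go(.519,-.355,.156,9.5)"
```

```text
time: 7.12
position: [0.431, 0.3321, 0.1545]
tool_rot: [3.13, 0.262, -0.001]
ft_force: [0.3, -0.1, -3.6]
grip_width: 0.566
grip_force: 20.0
t7.1 yaw 9.57 down [-4.e-04 -5.e-04 -1.e+00] pos [0.431  0.3321 0.1545] | shift [-0.0274  0.6922 -0.0012] turn 0.07 full 0.1 f [ 0.3 -0.1 -3.6] g 0.0492 19.992922693490982
```

```bash
python3 -m handwheel '[[0.04,-0.0015,0.03,0,0,0,0],[0.04,-0.0023,0.058,0,0,0,0],[0.04,-0.0023,0.058,0,0,0,0],[0.04,-0.0023,0.058,0,0,0,0],[0.04,-0.0023,0.058,0,0,0,0],[0.04,-0.0023,0.058,0,0,0,0],[0.04,-0.0023,0.058,0,0,0,0],[0.04,-0.0023,0.058,0,0,0,0],[0.04,-0.0023,0.058,0,0,0,0],[0.04,-0.0023,0.058,0,0,0,0],[0.04,-0.0023,0.058,0,0,0,0],[0.04,-0.0023,0.058,0,0,0,0]]' 20 |tail -1&& python3 -m handwheel '[[0.04,-0.0006,0.024,0,0,0,0],[0.04,0,0,0,0,0,0],[0.04,0,0,0,0,0,0]]' | tail -2; python3 -c "
from h import *
go(.5175,-.355,.08,9.5)
p,d=snap('wrist','pl4');snap('side','pl4s'); cv2.imwrite('pics/pl4_big.png',cv2.resize(p,(784,588),interpolation=2))"
```

```text
grip_force: 20.0
grip_width: 0.566
grip_force: 20.0
t9.0 yaw 9.63 down [-7.0e-04  1.9e-03 -1.0e+00] pos [ 0.519  -0.353   0.1539] | shift [-0.0018  0.0018  0.0739] turn 0.13 full 0.1 f [-0.4  0.3 -3.4] g 0.0493 19.992755390703678
```

View pics/pl4_big.png

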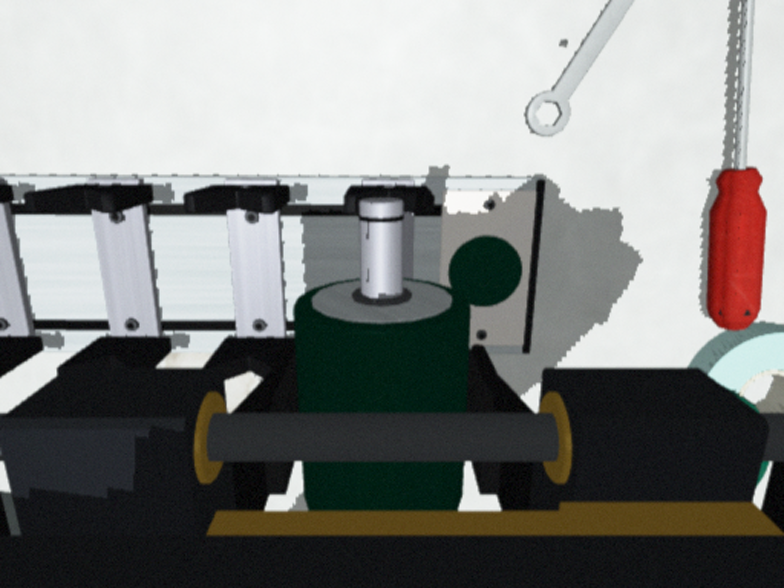

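The wrist view shows the roller held over S4: shaft at (380,250), V at (385,195), large disc to its right. I check its tilt and its offset along the shaft from depth.

```bash
python3 -c "
from h import *
k=512/784
for u,v in((380,230),(380,270),(381,284),(381,208)): print(w('pl4',u*k,v*k).round(4))
"
```

```text
[ 0.5721 -0.3435  0.1801]
[ 0.5618 -0.3453  0.1813]
[ 0.5577 -0.3462  0.1805]
[ 0.578  -0.3428  0.1816]
```

```bash
python3 -m handwheel '[[0.04,-0.0015,0.002,0.03,0,0,0],[0.04,0,0,0.04,0,0,0],[0.04,0,0,0.03,0,0,0],[0.04,0,0,0.012,0,0,0],[0.04,0,0,0.004,0,0,0],[0.04,0,0,0,0,0,0]]' 20 && python3 -m handwheel '[[0.04,0,0,0.001,0,0,0],[0.04,0,0,0.001,0,0,0],[0.04,0,0,0.001,0,0,0],[0.04,0,0,0,0,0,0]]'
```

```text
time: 9.85
position: [0.5186, -0.3572, 0.0398]
tool_rot: [3.129, 0.261, 0.002]
ft_force: [-0.6, 0.2, -3.5]
grip_width: 0.567
grip_force: 20.0
time: 10.35
position: [0.5177, -0.357, 0.0355]
tool_rot: [3.131, 0.261, -0.0]
ft_force: [0.6, -0.1, -2.5]
grip_width: 0.569
grip_force: 20.0
```

```bash
python3 -m handwheel '[[0.04,0,-0.001,0.001,0,0,0],[0.04,0,0,0.0005,0,0,0],[0.04,0,0,0,0,0,0]]';python3 -m handwheel '[[0.04,0,0,0.001,0,0,0],[0.04,0,0,0,0,0,0]]'
```

```text
time: 10.72
position: [0.5175, -0.3559, 0.034]
tool_rot: [-3.131, -0.261, 0.0]
ft_force: [-0.3, 0.6, -3.3]
grip_width: 0.567
grip_force: 20.0
time: 10.98
position: [0.5177, -0.3561, 0.0333]
tool_rot: [3.13, 0.26, 0.0]
ft_force: [0.3, 0.5, -2.6]
grip_width: 0.57
grip_force: 20.0
```

```bash
python3 -m handwheel '[[0.04,0,0,0.001,0,0,0],[0.04,0,0,0,0,0,0]]' | sed -n '2p;4p';python3 -m handwheel '[[0.04,0,0,0.001,0,0,0],[0.04,0,0,0,0,0,0]]'| sed -n '2p;4p'
```

```text
position: [0.5177, -0.3562, 0.0331]
ft_force: [-2.6, 1.6, 5.8]
position: [0.5178, -0.3562, 0.033]
ft_force: [-4.5, 3.1, 9.8]
```

Contact comes at the expected height, so it is seated. I release and retreat.

```bash
python3 -m handwheel '[[0.04,0,0,-0.0015,0,0,0],[0.052,0,0,0,0,0,0],[0.07,0,0,0,0,0,0],[0.07,0,0,0,0,0,0],[0.07,0,0,-0.02,0,0,0],[0.07,0,0,-0.04,0,0,0],[0.07,0,0,-0.06,0,0,0],[0.087,0,0,-0.03,0,0,0],[0.087,0,0,0,0,0,0]]' | tail -3;  python3 -c "
from h import *
p,d=snap('wrist','r4');snap('side','r4s'); cv2.imwrite('pics/r4_big.png',cv2.resize(p,(640,480),interpolation=2))
go(.5885,.2653,.17,-15.5)"
```

```text
ft_force: [-0.5, 0.1, 0.2]
grip_width: 0.945
grip_force: 0.0
t12.7 yaw 9.53 down [ 7.e-04 -8.e-04 -1.e+00] pos [ 0.5176 -0.3559  0.1833] | shift [ 0.1727 -0.6009  0.0128] turn 25.03 full 25.0 f [-0.2 -0.1 -0.1] g 0.0848 0.0
```

View pics/r4_big.png

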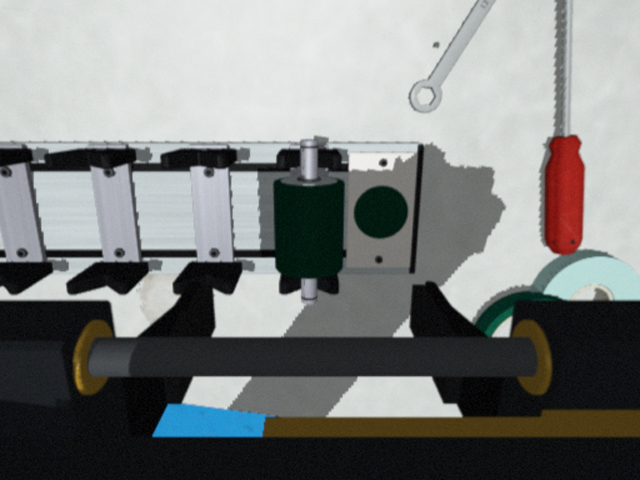

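Roller_50 sits in S4 at (308,225), both shaft ends in the notches, rubber between the cheeks, next to the large disc. Next is roller_42, keeping x low past the panel.

```bash
python3 -m handwheel '[[0.087,0.0068,-0.0541,0,0,0,0],[0.087,0.0068,-0.0541,0,0,0,0],[0.087,0.0068,-0.0541,0,0,0,0],[0.087,0.0068,-0.0541,0,0,0,0],[0.087,0.0068,-0.0541,0,0,0,0],[0.087,0.0068,-0.0541,0,0,0,0],[0.087,0.0068,-0.0541,0,0,0,0],[0.087,0.0068,-0.0541,0,0,0,0],[0.087,0.0295,-0.042,0,0,0,0],[0.087,0.0295,-0.042,0,0,0,0],[0.087,0.0295,-0.042,0,0,0,0],[0.087,0.0295,-0.042,0,0,0,0]]' | sed -n 2p; python3 -m handwheel '[[0.087,0,0,0,0,0,8.3],[0.087,0,0,0,0,0,8.3],[0.087,0,0,0,0,0,8.4],[0.087,0,0,0.04,0,0,0],[0.087,0,0,0.035,0,0,0],[0.087,0,0,0,0,0,0],[0.087,0,0,0,0,0,0]]' 20|tail -2; python3 -c "
from h import *
go(.5885,.2653,.004,-15.5)"
```

```text
position: [0.5881, 0.2659, 0.1808]
grip_width: 0.999
grip_force: 0.0
t15.1 yaw -15.47 down [ 1.e-04  4.e-04 -1.e+00] pos [0.5884 0.2654 0.1081] | shift [1.000e-04 1.000e-04 1.041e-01] turn 0.03 full 0.0 f [-0.5  0.6  0. ] g 0.0869 0.0
```

```bash
python3 -m handwheel '[[0.087,0,0,0.035,0,0,0],[0.087,0,0,0.035,0,0,0],[0.087,0,0,0.02,0,0,0],[0.087,0,0,0.01,0,0,0],[0.087,0,0,0.003,0,0,0],[0.087,0,0,0,0,0,0],[0.035,0,0,0,0,0,0],[0.035,0,0,0,0,0,0],[0.035,0,0,0,0,0,0],[0.035,0,0,0,0,0,0],[0.035,0,0,0,0,0,0],[0.035,0,0,0,0,0,0]]' 20 && python3 -m handwheel '[[0.035,0,0,-0.01,0,0,0],[0.035,0,0,-0.03,0,0,0],[0.035,0,0,-0.055,0,0,0],[0.035,0,0,-0.055,0,0,0],[0.035,0,0,0,0,0,-8.3],[0.035,0,0,0,0,0,-8.3],[0.035,0,0,0,0,0,-8.4],[0.035,0,0,0,0,0,0],[0.035,0,0,0,0,0,0]]' && python3 -c "
from h import *
go(.5,.0,.154,9.5);go(.5065,-.279,.154,9.5)"
```

```text
time: 16.58
position: [0.5883, 0.2651, 0.0045]
tool_rot: [-3.113, 0.423, -0.0]
ft_force: [0.4, 0.0, 0.4]
grip_width: 0.474
grip_force: 20.0
time: 17.7
position: [0.5881, 0.2649, 0.1545]
tool_rot: [3.131, 0.257, -0.0]
ft_force: [-0.2, 0.1, -2.3]
grip_width: 0.47
grip_force: 20.0
t17.7 yaw 9.38 down [-2.e-04 -2.e-04 -1.e+00] pos [0.5881 0.2649 0.1545] | shift [-0.1301  0.247   0.0006] turn -0.12 full -0.1 f [-0.2  0.1 -2.3] g 0.0409 19.997413158416748
t17.7 yaw 9.38 down [-2.e-04 -2.e-04 -1.e+00] pos [0.5881 0.2649 0.1545] | shift [-0.1691  0.5234  0.0007] turn -0.12 full -0.1 f [-0.2  0.1 -2.3] g 0.0409 19.997413158416748
```

```bash
python3 -m handwheel '[[0.035,-0.026,0.0494,0,0,0,0],[0.035,-0.026,0.0494,0,0,0,0],[0.035,-0.026,0.0494,0,0,0,0],[0.035,-0.026,0.0494,0,0,0,0],[0.035,-0.026,0.0494,0,0,0,0],[0.035,-0.0078,0.0553,0,0,0,0],[0.035,-0.0078,0.0553,0,0,0,0],[0.035,-0.0078,0.0553,0,0,0,0],[0.035,-0.0078,0.0553,0,0,0,0],[0.035,-0.0078,0.0553,0,0,0,0],[0.035,0,0,0,0,0,0],[0.035,0,0,0,0,0,0]]' 20 |tail -2; python3 -c "
from h import *
go(.5065,-.279,.04,9.5)
p,d=snap('wrist','pl3');cv2.imwrite('pics/pl3_big.png',cv2.resize(p,(640,480),interpolation=2))"
```

```text
grip_width: 0.472
grip_force: 20.0
t19.2 yaw 9.45 down [-1.0e-04  1.2e-03 -1.0e+00] pos [ 0.5082 -0.2784  0.1544] | shift [-0.0018  0.0005  0.1144] turn -0.05 full -0.0 f [ 1.   1.  -2.4] g 0.0411 19.997771680355072
```

View pics/pl3_big.png

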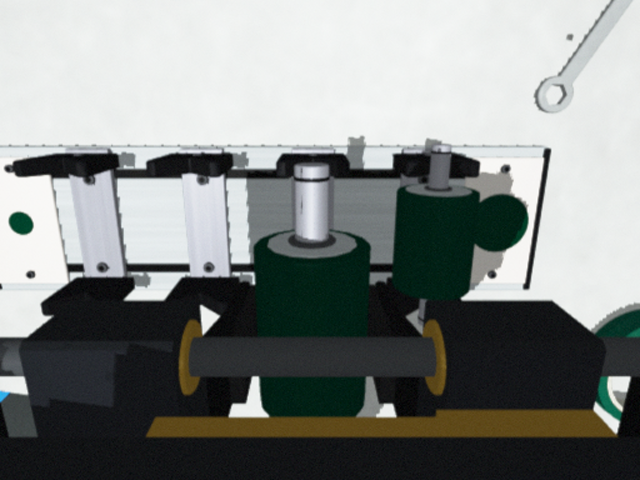

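The roller's shaft at (312,200) lines up with S3's V at (312,160), and the right finger has room beside roller_50 at (435,240). I lower it.

```bash
python3 -m handwheel '[[0.035,-0.0018,0.0005,0.03,0,0,0],[0.035,0,0,0.04,0,0,0],[0.035,0,0,0.03,0,0,0],[0.035,0,0,0.01,0,0,0],[0.035,0,0,0.004,0,0,0],[0.035,0,0,0,0,0,0]]' 20 | sed -n '2p;4p' && python3 -m handwheel '[[0.035,0,0,0.001,0,0,0],[0.035,0,0,0.001,0,0,0],[0.035,0,0,0,0,0,0]]'| sed -n '2p;4p'
```

```text
position: [0.5074, -0.28, 0.0417]
ft_force: [0.7, -0.7, -3.1]
position: [0.5065, -0.2801, 0.0388]
ft_force: [0.1, -0.2, -3.3]
```

```bash
python3 -m handwheel '[[0.035,0,0,0.001,0,0,0],[0.035,0,0,0,0,0,0]]' | sed -n '2p;4p';python3 -m handwheel '[[0.035,0,0,0.001,0,0,0],[0.035,0,0,0,0,0,0]]'| sed -n '2p;4p';python3 -m handwheel '[[0.035,0,0,0.001,0,0,0],[0.035,0,0,0,0,0,0]]'| sed -n '2p;4p'
```

```text
position: [0.5065, -0.2798, 0.0377]
ft_force: [-0.5, 0.7, -1.0]
position: [0.5067, -0.2794, 0.0371]
ft_force: [-2.1, 3.8, 4.6]
position: [0.5068, -0.2794, 0.0369]
ft_force: [-3.6, 3.8, 10.7]
```

```bash
python3 -m handwheel '[[0.035,0,0,-0.0015,0,0,0],[0.044,0,0,0,0,0,0],[0.055,0,0,0,0,0,0],[0.055,0,0,0,0,0,0],[0.055,0,0,-0.02,0,0,0],[0.055,0,0,-0.04,0,0,0],[0.055,0,0,-0.05,0,0,0],[0.087,0,0,-0.02,0,0,0],[0.087,0,0,0,0,0,0]]' | tail -3;  python3 -c "
from h import *
p,d=snap('wrist','r3')
go(.439,.1337,.11,-27)"
```

```text
ft_force: [0.1, -0.0, -0.7]
grip_width: 0.776
grip_force: 0.0
t22.3 yaw 9.51 down [ 0.0018 -0.0016 -1.    ] pos [ 0.5068 -0.2803  0.1683] | shift [ 0.0014 -0.4197  0.0575] turn 36.51 full 36.5 f [-0.6  1.3 -1.2] g 0.0717 0.0
```

```bash
python3 -m handwheel '[[0.087,0,-0.0525,0,0,0,0],[0.087,0,-0.0525,0,0,0,0],[0.087,0,-0.0525,0,0,0,0],[0.087,0,-0.0525,0,0,0,0],[0.087,0,-0.0525,0,0,0,0],[0.087,0,-0.0525,0,0,0,0],[0.087,0,-0.0525,0,0,0,0],[0.087,0,-0.0525,0,0,0,0],[0.087,0,0,0.03,0,0,9.1],[0.087,0,0,0.025,0,0,9.1],[0.087,0,0,0,0,0,9.1],[0.087,0,0,0,0,0,9.2]]' | sed -n 2p; python3 -m handwheel '[[0.087,0,0,0,0,0,0],[0.087,0,0,0,0,0,0]]' 20|tail -2; python3 -c "
from h import *
go(.439,.1337,.004,-27)
snap('wrist','g34')
cv2.imwrite('pics/two.png',np.hstack([cv2.resize(load(f)['p'],(400,300),interpolation=3) for f in('r3','g34')]))"
```

```text
position: [0.4355, 0.1339, 0.1104]
grip_width: 1.003
grip_force: 0.0
t24.1 yaw -26.84 down [-1.1e-03 -2.0e-04 -1.0e+00] pos [0.4365 0.1341 0.1115] | shift [ 0.0025 -0.0008  0.1075] turn 0.16 full 0.2 f [-0.3 -0.8  0.7] g 0.0872 0.0
```

View pics/two.png

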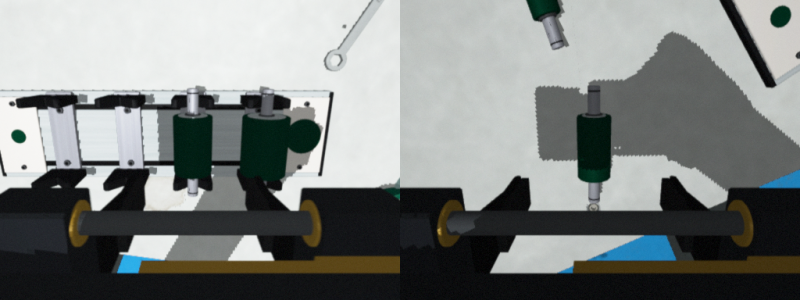

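The left half shows roller_42 seated in S3 at (192,145) beside roller_50 at (265,145). The right half shows roller_34 at (594,148), centred and aligned between the open fingers.

```bash
python3 -m handwheel '[[0.087,0.0025,-0.0008,0.035,0,0,0],[0.087,0,0,0.035,0,0,0],[0.087,0,0,0.023,0,0,0],[0.087,0,0,0.01,0,0,0],[0.087,0,0,0.004,0,0,0],[0.087,0,0,0,0,0,0],[0.028,0,0,0,0,0,0],[0.028,0,0,0,0,0,0],[0.028,0,0,0,0,0,0],[0.028,0,0,0,0,0,0],[0.028,0,0,0,0,0,0],[0.028,0,0,0,0,0,0]]' 20 && python3 -m handwheel '[[0.028,0,0,0,0,0,0],[0.028,0,0,-0.01,0,0,0],[0.028,0,0,-0.03,0,0,0],[0.028,0,0,-0.055,0,0,0],[0.028,0,0,-0.055,0,0,0],[0.028,0,0,0,0,0,-9.1],[0.028,0,0,0,0,0,-9.1],[0.028,0,0,0,0,0,-9.1],[0.028,0,0,0,0,0,-9.2],[0.028,0,0,0,0,0,0],[0.028,0,0,0,0,0,0]]' && python3 -c "
from h import *
go(.494,-.203,.154,9.5)"
```

```text
time: 25.6
position: [0.4395, 0.1338, 0.005]
tool_rot: [3.055, -0.733, -0.0]
ft_force: [-0.4, 0.4, 0.6]
grip_width: 0.398
grip_force: 0.0
time: 26.98
position: [0.4395, 0.1339, 0.1552]
tool_rot: [3.131, 0.257, 0.0]
ft_force: [-0.2, 0.4, -1.7]
grip_width: 0.382
grip_force: 20.0
t27.0 yaw 9.37 down [ 1.e-04 -2.e-04 -1.e+00] pos [0.4395 0.1339 0.1552] | shift [-0.0011  0.3413  0.0012] turn -0.13 full -0.1 f [-0.2  0.4 -1.7] g 0.0332 19.99760627746582
```

```bash
python3 -m handwheel '[[0.028,0,0.05,0,0,0,0],[0.028,0,0.05,0,0,0,0],[0.028,0,0.05,0,0,0,0],[0.028,0,0.05,0,0,0,0],[0.028,0,0.05,0,0,0,0],[0.028,0,0.05,0,0,0,0],[0.028,0,0.0413,0,0,0,0],[0.028,0,0,0,0,0,0],[0.028,0,0,0,0,0,0]]' 20 |tail -2; python3 -c "
from h import *
go(.494,-.203,.046,9.5)
p,d=snap('wrist','pl2');cv2.imwrite('pics/pl2_big.png',cv2.resize(p,(640,480),interpolation=2))"
```

```text
grip_width: 0.381
grip_force: 20.0
t28.1 yaw 9.47 down [-5.0e-04  1.2e-03 -1.0e+00] pos [ 0.4959 -0.2019  0.1548] | shift [-0.0021  0.0009  0.1088] turn -0.03 full -0.0 f [-0.6  0.9 -2.1] g 0.0331 19.997843205928802
```

View pics/pl2_big.png

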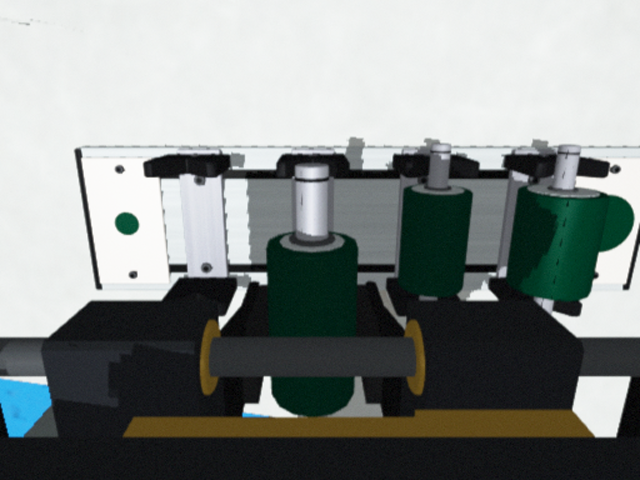

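The shaft at (312,200) is over S2's V at (312,160), and rollers 42 and 50 sit to the right. I lower it.

```bash
python3 -m handwheel '[[0.028,-0.0021,0.0002,0.03,0,0,0],[0.028,0,0,0.04,0,0,0],[0.028,0,0,0.03,0,0,0],[0.028,0,0,0.007,0,0,0],[0.028,0,0,0.003,0,0,0],[0.028,0,0,0,0,0,0]]' 20 | sed -n '2p;4p' && python3 -m handwheel '[[0.028,0,0,0.001,0,0,0],[0.028,0,0,0.0005,0,0,0],[0.028,0,0,0,0,0,0]]'| sed -n '2p;4p';python3 -m handwheel '[[0.028,0,0,0.001,0,0,0],[0.028,0,0,0,0,0,0]]' | sed -n '2p;4p'
```

```text
position: [0.495, -0.2034, 0.0463]
ft_force: [0.1, 0.0, -2.5]
position: [0.4941, -0.2034, 0.0438]
ft_force: [0.3, 0.0, -2.4]
position: [0.4939, -0.2033, 0.0425]
ft_force: [-0.7, -0.1, -1.4]
```

```bash
python3 -m handwheel '[[0.028,0,0,0.001,0,0,0],[0.028,0,0,0,0,0,0]]' | sed -n '2p;4p';python3 -m handwheel '[[0.028,0,0,0.001,0,0,0],[0.028,0,0,0,0,0,0]]'| sed -n '2p;4p'
```

```text
position: [0.4941, -0.2029, 0.0418]
ft_force: [-0.6, 1.4, 2.2]
position: [0.4942, -0.2028, 0.0415]
ft_force: [-2.0, 3.4, 8.0]
```

```bash
python3 -m handwheel '[[0.028,0,0,-0.0015,0,0,0],[0.036,0,0,0,0,0,0],[0.05,0,0,0,0,0,0],[0.05,0,0,0,0,0,0],[0.05,0,0,-0.02,0,0,0],[0.05,0,0,-0.04,0,0,0],[0.05,0,0,-0.05,0,0,0],[0.087,0,0,-0.01,0,0,0],[0.087,0,0,0,0,0,0]]' | tail -3;  python3 -c "
from h import *
p,d=snap('wrist','r2')
go(.48,.13,.11,-8);go(.5967,.112,.11,-8)"
```

```text
ft_force: [1.4, 0.7, -1.2]
grip_width: 0.725
grip_force: 0.0
t31.2 yaw 9.51 down [-1.e-03  1.e-04 -1.e+00] pos [ 0.4934 -0.2033  0.1612] | shift [ 0.0419 -0.331   0.0513] turn 17.51 full 17.5 f [1.  0.8 0.2] g 0.067 0.0
t31.2 yaw 9.51 down [-1.e-03  1.e-04 -1.e+00] pos [ 0.4934 -0.2033  0.1612] | shift [ 0.154  -0.2939  0.0511] turn 17.51 full 17.5 f [1.  0.8 0.2] g 0.067 0.0
```

```bash
python3 -m handwheel '[[0.087,0.007,-0.0552,0,0,0,0],[0.087,0.007,-0.0552,0,0,0,0],[0.087,0.007,-0.0552,0,0,0,0],[0.087,0.007,-0.0552,0,0,0,0],[0.087,0.007,-0.0552,0,0,0,0],[0.087,0.007,-0.0552,0,0,0,0],[0.087,0.056,0.0186,0,0,0,0],[0.087,0.056,0.0186,0,0,0,0],[0.087,0,0,0.025,0,0,8.7],[0.087,0,0,0.025,0,0,8.8],[0.087,0,0,0,0,0,0],[0.087,0,0,0,0,0,0]]' 20| sed -n 2p; python3 -c "
from h import *
go(.5967,.112,.003,-8)
snap('wrist','g26')
cv2.imwrite('pics/two2.png',np.hstack([cv2.resize(load(f)['p'],(400,300),interpolation=3) for f in('r2','g26')]))"
```

```text
position: [0.597, 0.1124, 0.1119]
t32.7 yaw -7.81 down [-5.e-04  1.e-04 -1.e+00] pos [0.597  0.1124 0.1119] | shift [-0.0002  0.0004  0.1089] turn 0.19 full 0.2 f [ 0.6 -0.6  1.4] g 0.0871 0.0
```

View pics/two2.png

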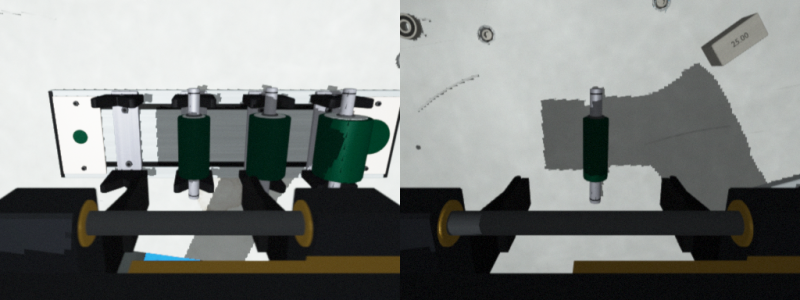

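The left half shows roller_34 seated in S2 at (193,145). The right half shows roller_26 (dark green, thinnest) at (595,145), centred between the fingers and clear of the "25.00" block at (735,40).

```bash
python3 -m handwheel '[[0.087,0,0,0.035,0,0,0],[0.087,0,0,0.035,0,0,0],[0.087,0,0,0.025,0,0,0],[0.087,0,0,0.01,0,0,0],[0.087,0,0,0.0035,0,0,0],[0.087,0,0,0,0,0,0],[0.02,0,0,0,0,0,0],[0.02,0,0,0,0,0,0],[0.02,0,0,0,0,0,0],[0.02,0,0,0,0,0,0],[0.02,0,0,0,0,0,0],[0.02,0,0,0,0,0,0]]' 20 && python3 -m handwheel '[[0.02,0,0,0,0,0,0],[0.02,0,0,0,0,0,0],[0.02,0,0,-0.01,0,0,0],[0.02,0,0,-0.03,0,0,0],[0.02,0,0,-0.055,0,0,0],[0.02,0,0,-0.055,0,0,0],[0.02,0,0,0,0,0,-8.7],[0.02,0,0,0,0,0,-8.8],[0.02,0,0,0,0,0,0],[0.02,0,0,0,0,0,0]]' && python3 -c "
from h import *
go(.48,.13,.153,9.5);go(.482,-.1245,.153,9.5)"
```

```text
time: 34.25
position: [0.5972, 0.1121, 0.0035]
tool_rot: [3.134, -0.219, -0.0]
ft_force: [0.5, 0.4, 0.3]
grip_width: 0.4
grip_force: 0.0
time: 35.5
position: [0.5971, 0.1121, 0.1535]
tool_rot: [3.131, 0.257, -0.0]
ft_force: [-0.2, 0.2, -1.8]
grip_width: 0.295
grip_force: 20.0
t35.5 yaw 9.37 down [-2.e-04 -1.e-04 -1.e+00] pos [0.5971 0.1121 0.1535] | shift [-0.1126 -0.0368  0.0006] turn -0.13 full -0.1 f [-0.2  0.2 -1.8] g 0.0257 19.995268285274506
t35.5 yaw 9.37 down [-2.e-04 -1.e-04 -1.e+00] pos [0.5971 0.1121 0.1535] | shift [-0.1521  0.2146  0.0006] turn -0.13 full -0.1 f [-0.2  0.2 -1.8] g 0.0257 19.995268285274506
```

```bash
python3 -m handwheel '[[0.02,-0.0563,-0.0184,0,0,0,0],[0.02,-0.0563,-0.0184,0,0,0,0],[0.02,-0.0079,0.0503,0,0,0,0],[0.02,-0.0079,0.0503,0,0,0,0],[0.02,-0.0079,0.0503,0,0,0,0],[0.02,-0.0079,0.0503,0,0,0,0],[0.02,-0.0079,0.0503,0,0,0,0],[0.02,0,0,0,0,0,0],[0.02,0,0,0,0,0,0],[0.02,0,0,0,0,0,0]]' 20 |tail -2; python3 -c "
from h import *
go(.482,-.1245,.048,9.5)
p,d=snap('wrist','pl1');cv2.imwrite('pics/pl1_big.png',cv2.resize(p,(640,480),interpolation=2))"
```

```text
grip_width: 0.291
grip_force: 20.0
t36.8 yaw 9.64 down [ 0.e+00  2.e-04 -1.e+00] pos [ 0.4829 -0.1231  0.1536] | shift [-0.0012  0.0013  0.1056] turn 0.14 full 0.1 f [-1.  -0.5 -1. ] g 0.0253 19.995355904102325
```

View pics/pl1_big.png

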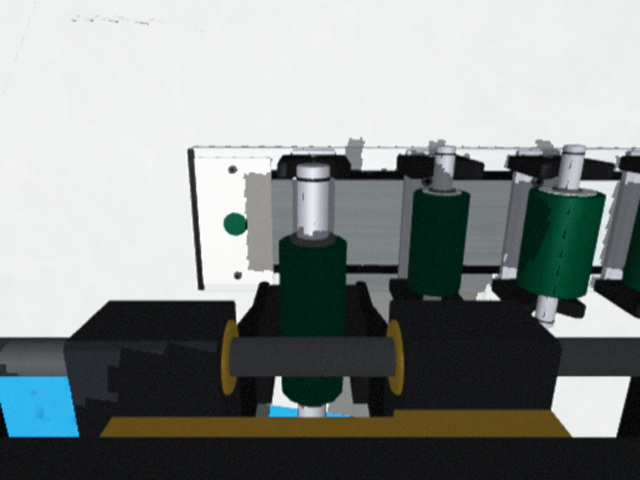

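The shaft at (313,200) lines up with S1's V at (313,160), next to the small disc at (235,223). I lower it.

```bash
python3 -m handwheel '[[0.02,-0.0012,0.0005,0.03,0,0,0],[0.02,0,0,0.04,0,0,0],[0.02,0,0,0.025,0,0,0],[0.02,0,0,0.008,0,0,0],[0.02,0,0,0.003,0,0,0],[0.02,0,0,0,0,0,0]]' 20 | sed -n '2p;4p' && python3 -m handwheel '[[0.02,0,0,0.001,0,0,0],[0.02,0,0,0,0,0,0]]'| sed -n '2p;4p';python3 -m handwheel '[[0.02,0,0,0.001,0,0,0],[0.02,0,0,0,0,0,0]]' | sed -n '2p;4p'
```

```text
position: [0.4825, -0.1255, 0.0485]
ft_force: [-0.4, -0.9, -2.4]
position: [0.482, -0.1257, 0.0471]
ft_force: [-0.2, 0.1, -2.2]
position: [0.4816, -0.1255, 0.0456]
ft_force: [-0.1, 0.1, -2.2]
```

```bash
python3 -m handwheel '[[0.02,0,0,0.001,0,0,0],[0.02,0,0,0,0,0,0]]' | sed -n '2p;4p';python3 -m handwheel '[[0.02,0,0,0.001,0,0,0],[0.02,0,0,0,0,0,0]]'| sed -n '2p;4p';python3 -m handwheel '[[0.02,0,0,0.001,0,0,0],[0.02,0,0,0,0,0,0]]' | sed -n '2p;4p'
```

```text
position: [0.4818, -0.125, 0.0448]
ft_force: [-1.4, 0.8, 3.0]
position: [0.4819, -0.1245, 0.0442]
ft_force: [-2.8, 3.4, 6.5]
position: [0.4821, -0.1241, 0.0437]
ft_force: [-3.9, 4.0, 10.8]
```

```bash
python3 -m handwheel '[[0.02,0,0,-0.0015,0,0,0],[0.028,0,0,0,0,0,0],[0.045,0,0,0,0,0,0],[0.045,0,0,0,0,0,0],[0.045,0,0,-0.02,0,0,0],[0.045,0,0,-0.04,0,0,0],[0.045,0,0,-0.05,0,0,0],[0.045,0,0,-0.06,0,0,0],[0.045,-0.03,-0.06,-0.03,0,0,0],[0.087,-0.02,0.06,0,0,0,0],[0.087,0,0.06,0,0,0,0],[0.087,0,0.03,0,0,0,0]]' | tail -3; python3 -m handwheel '[[0.087,0,0,0,0,0,0],[0.087,0,0,0,0,0,0]]' | sed -n '1,2p'; python3 - <<'E'
from h import *
p,d=snap('wrist','end'); cv2.imwrite('pics/end_big.png',cv2.resize(p,(784,588),interpolation=2))
from scipy.optimize import least_squares
L=load('end'); d=L['d']; u,v=np.meshgrid(np.arange(512),np.arange(384)); K,R,t=L['K'],L['R'],L['t']
W=(np.stack([(u-K[0,2])/K[0,0]*d,(v-K[1,2])/K[1,1]*d,d],-1)-t)@R; p=p.astype(int)
for D,c in((26,(.482,-.1245)),(34,(.494,-.203)),(42,(.5065,-.279)),(50,(.519,-.355))):
    Q=W[(p[...,1]>p[...,2]+10)&(np.hypot(W[...,0]-c[0],W[...,1]-c[1])<.04)&(W[...,2]>.03)]
    e=np.radians(9.5)
    def r(x): return np.hypot(-(Q[:,0]-c[0])*np.sin(x[2])+(Q[:,1]-x[0])*np.cos(x[2]),Q[:,2]-x[1]-x[3]*(Q[:,0]-c[0]))-D/2000
    o=least_squares(r,[c[1],.054,e,0],loss='soft_l1',f_scale=.002).x
    print(D,len(Q),'y',o[0].round(4),'z',o[1].round(4),'yaw',np.degrees(o[2]).round(1),'tilt',np.degrees(o[3]).round(1))
E
```

```text
ft_force: [-0.4, 0.8, 0.3]
grip_width: 0.776
grip_force: 0.0
time: 40.55
position: [0.4532, -0.2291, 0.2394]
26 1858 y -0.1237 z 0.0533 yaw 9.5 tilt 0.0
34 2857 y -0.2025 z 0.0542 yaw 9.4 tilt -1.8
42 2893 y -0.279 z 0.0531 yaw 9.5 tilt -0.4
50 3609 y -0.3558 z 0.0531 yaw 9.4 tilt -0.0
```

View pics/end_big.png

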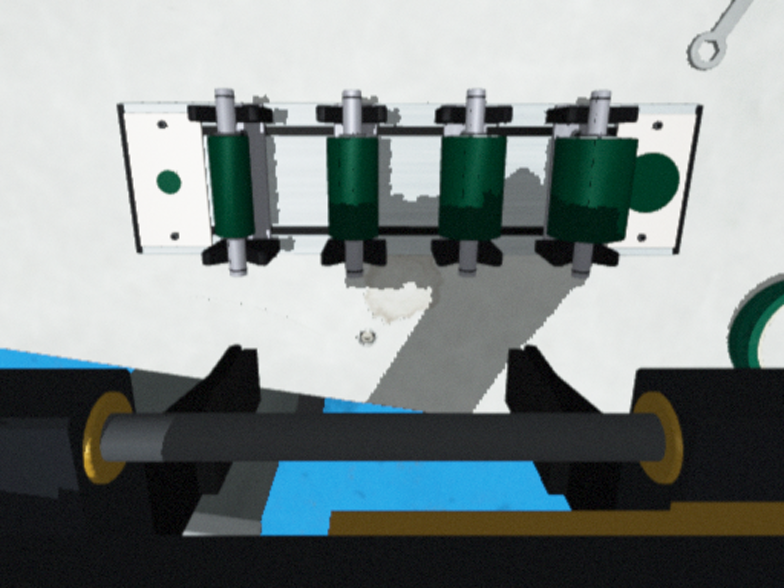

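All four sit in order: 26 at (231,185), 34 at (352,185), 42 at (472,185) and 50 at (592,185). The fit for roller_34 hints at a slight tilt, so I check the shaft-end heights.

```bash
python3 - <<'E'
from h import *
k=512/784
L=load('end')
for D,a,b in((26,(225,105),(237,262)),(34,(352,105),(354,262)),(42,(475,105),(468,262)),(50,(600,105),(580,262))):
    o=[]
    for q in(a,b):
        P=np.array([w(L,q[0]*k+i,q[1]*k+j) for i in(-1,0,1) for j in(-6,-4,-2,0,2,4)]); o.append((np.median(P[:,2]).round(4),P[:,2].max().round(4)))
    print(D,o)
    for q in(a,b): print('   ',[w(L,q[0]*k,q[1]*k+j)[2].round(4) for j in range(-8,7,2)])
# rubber ridge heights along axis
for D,c in((34,(.494,-.2025)),(42,(.5065,-.279))):
    d=L['d'];u,v=np.meshgrid(np.arange(512),np.arange(384)); K,R,t=L['K'],L['R'],L['t']
    W=(np.stack([(u-K[0,2])/K[0,0]*d,(v-K[1,2])/K[1,1]*d,d],-1)-t)@R
    e=np.radians(9.5); al=(W[...,0]-c[0])*np.cos(e)+(W[...,1]-c[1])*np.sin(e); ac=-(W[...,0]-c[0])*np.sin(e)+(W[...,1]-c[1])*np.cos(e)
    print(D,[np.median(W[...,2][(abs(ac)<.003)&(abs(al-x)<.004)]).round(4) for x in(-.055,-.045,-.036,-.024,-.012,0,.012,.024,.036,.045,.055)])
E
```

```text
26 [(np.float64(0.0589), np.float64(0.0606)), (np.float64(0.0589), np.float64(0.061))]
    [np.float64(0.0594), np.float64(0.0581), np.float64(0.0588), np.float64(0.0593), np.float64(0.0582), np.float64(0.0589), np.float64(0.0592), np.float64(0.0584)]
    [np.float64(0.0591), np.float64(0.058), np.float64(0.0594), np.float64(0.0581), np.float64(0.0596), np.float64(0.0591), np.float64(0.0585), np.float64(0.0604)]
34 [(np.float64(0.0588), np.float64(0.0604)), (np.float64(0.0589), np.float64(0.0603))]
    [np.float64(0.0582), np.float64(0.0597), np.float64(0.0582), np.float64(0.0585), np.float64(0.0594), np.float64(0.0585), np.float64(0.0595), np.float64(0.0593)]
    [np.float64(0.0588), np.float64(0.059), np.float64(0.0584), np.float64(0.0589), np.float64(0.0602), np.float64(0.0572), np.float64(0.0588), np.float64(0.0591)]
42 [(np.float64(0.059), np.float64(0.0604)), (np.float64(0.0589), np.float64(0.0603))]
    [np.float64(0.059), np.float64(0.0597), np.float64(0.0587), np.float64(0.0596), np.float64(0.0598), np.float64(0.0595), np.float64(0.0604), np.float64(0.0591)]
    [np.float64(
[... 304 characters left out ...]
.float64(0.0587), np.float64(0.0597), np.float64(0.059), np.float64(0.0581), np.float64(0.0595)]
    [np.float64(0.0585), np.float64(0.0586), np.float64(0.0586), np.float64(0.0587), np.float64(0.0591), np.float64(0.0597), np.float64(0.0586), np.float64(0.0599)]
34 [np.float64(0.059), np.float64(0.0589), np.float64(0.0592), np.float64(0.3417), np.float64(0.3258), np.float64(0.07), np.float64(0.0703), np.float64(0.0699), np.float64(0.0591), np.float64(0.059), np.float64(0.0592)]
42 [np.float64(0.059), np.float64(0.0588), np.float64(0.059), np.float64(0.3351), np.float64(0.333), np.float64(0.074), np.float64(0.0739), np.float64(0.074), np.float64(0.0596), np.float64(0.0589), np.float64(0.0585)]
```

All the shaft ends are level at the same height, so the rollers are seated and the tilt came from gripper pixels in the fit. I hand in.

```bash
python3 -c "
from bench import ctrl
print(ctrl.close_job())"
```

```text
the job is handed in; nothing more can be done
None
```

All four green rollers lie seated in the V-saddles in order, from roller_26 at the small disc to roller_50 at the large disc; the caliper and the blue look-alike were left alone, and the job was handed in at about 41 s.

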